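# Lay the tall angle plate down on its rest pad

### The arm

A 6-joint arm with a two-finger parallel gripper is mounted at the origin on the work surface. World frame = base frame: x ahead of the robot, y to its left, z up, the work surface at z = 0. Lengths are in m, angles in rad, forces in N, time in s.
With the tool pointing down it reaches from about 0.275 to 0.75 m from the base axis. Payload 10.2 kg.
Tool frame: the origin (TCP) lies midway between the tips of the shut fingers; the grasp point (between the pads) lies 19 mm behind it; z points along the fingers, y is the line along which they close (so a half turn about z gives the same grasp; the last joint's range is limited). The gripper opens to 85 mm and grips with 20 to 120 N. Pads are 22 mm wide; open, the fingers measure 114 mm over their backs; the gripper's body (76 mm by 85 mm) begins 54 mm behind the grasp point. The pads swing forward as they close: fully open they stand 13 mm farther back than shut.
Start: joints at [-1.393, 0.313, 1.498, -0, 1.331, -0.223], TCP at [0.205, -0.483, 0.231] pointing down, gripper open.
Joint ranges: [-2.94, 2.94], [-0.97, 2.17], [0.19, 2.56], [-1.23, 4.37], [0.02, 3.11], [-2.88, 2.88]. Speed limits (rad/s): [2.39, 2.39, 3.01, 3.14, 3.14, 3.14].

### API

Orientations are given as a unit quaternion [w, x, y, z].
In Python, from plant import bot gives the robot as it stands. The module is installed in compiled form; this text tells all that it offers.
- The arm moves only by the tool apply_moves, never from a script. Its argument "targets" is a list of rows, each an object with "angular": the turn, a rotation vector about the tool's x, y, z in rad, a list of three; "xyz": the shift along the tool's x, y, z in m, a list of three; "jaw": the finger opening in m, from 0 to 0.0854. A call has 1 to 12 rows; each row shifts and turns the commanded pose from where the row before left it, along the tool's axes as they then stand; what a row does not reach is not made up. A row lasts 1/8 s, in which the tool goes at most 62.5 mm and 10.7 degrees, less where a joint would pass 70% of its speed; a pose out of reach is approached as far as the arm can. A call is refused whole if a number of a shift passes 0.0625 or a number of a turn 0.188, either way. A call with a gripper value outside its range is refused whole. The fingers move at their own pace and stop on an object; the grip force is fixed at half the most. Time passes only in rows, so rows that do not move let the fingers close. It gives the time, the measured TCP pose, the force, the opening and the grip force at its end, in the units of the state.
- bot.sense(): the state, without advancing time (a new reading comes with each control period).
- bot.read_camera(name): name is "scene" or "side" or "wrist"; returns a dict with "pixels" (420x560x3 uint8, red, green, blue), "depth" (420x560 float32, m along the optical axis (not along the pixel's ray), 0 where there is no reading), "intrinsics" (3x3 intrinsics, pixels), "R" (3x3) and "t" (3): a world point X has camera coordinates R X + t; the wrist camera has in their place "T_tool_cam" (4x4, takes a point from camera to tool coordinates, whose origin is the TCP and whose axes are the flange's). Camera axes: x right, y down, z forward; pixel columns grow to the right and rows downward; lengths in m; the calibration is good to about 2 mm. The wrist camera is an equidistant fisheye: a pixel r from the principal point sees the ray r / f radians off the axis. A picture is of the moment at which its call begins: read the wrist's pose just before it.
- bot.close_job(): hands the job in; it is judged then, once.
Trained networks look in the newest picture that a camera, given by its name, has taken for a name from the list of things; names that differ only in an ending like _2 or _b are one class to them, and where a whole thing is asked for, a point or a joint stands for the part that bears it (a point fixed in the world has none). Each returns a list of dicts, best first, with "score" (0 to 1); they miss things now and then, are a little off and sometimes report something else, mostly with a low value. They report only what shows in the picture. A call takes as long as a camera call. They do not tell look-alikes from the thing itself.
- bot.cut_out(camera, target): "region" (420x560 bool, what is visible of it).
- bot.landmark_of(camera, target): "position" ([x, y, z] in m, in world coordinates, good to about 4 mm: a listed point, or the origin of a listed thing).
The state is a dict: "t": time; "joint_positions": joint angles; "joint_velocities": joint speeds; "effort": joint torques, N m; "tool_pos": TCP position; "tcp_rot": TCP orientation; "ft_force": force on the tool from outside, world axes, zero at the start; "ft_torque": the same for the moment, N m; "finger_gap": finger opening in m; "gripper_force": force on a finger pad.
Only numpy, scipy, OpenCV 4.12 (cv2) and the standard library are available. Lean on these libraries where they do the work, as an engineer would, in place of code of your own. Each camera call takes 0.05 s, during which the arm holds its last target. There are 200 camera calls.

### The job

Push the tall angle plate along the table until its heel is against the near edge of the rubber rest pad, then tip it over that edge and ease it all the way down, without letting it drop, until its tall leg lies flat on the pad and its foot points up. Only push and steady it with the fingers, without forcing or lifting it, and leave the other things alone.

Things in the scene. Friction and masses are not known exactly. Their poses are not given: they have to be found in the camera images.
- plate: Loose aluminium angle plate (L-shaped bracket), 0.45 kg, 60 mm wide (y), at first standing on its foot, z up, x towards the pad. Origin: the heel, middle of the bottom edge of the tall leg's outer face. Leg: x -10 to 0, z 0 to 190 mm. Foot: x -120 to -10, z 0 to 8 mm. No ribs inside the L. Tipped at the stop, it balances leaning about 22 degrees, then goes over unless held back.
- plate_toe (a point): Free end of the plate's foot, at (-120, 0, 4) mm in the plate's frame. Pushed here the plate slides; pushed on the leg higher than about 30 mm it tips instead. As it tips over the stop the foot swings up, and fingers on its upper (inner) face can slow the fall. 128 mm above the table when the plate lies on its leg.
- plate_top (a point): Middle of the upper end of the tall leg, at (-5, 0, 190) mm in the plate's frame.
- pad: Black rubber rest pad, grippy, fixed to the table; 8 mm high, 220 long (x 0 to 220), 130 wide (y). Origin: middle of its near edge, at table height; x points along the pad, away from the robot. The near edge is the stop; the heel starts 35 to 65 mm short of it. The plate tips about the edge's top and then lies with about 8 mm of heel overhanging.
- master: Bystander: upright steel cylinder on a wider disc foot (diameter 40 mm), 70 mm high, loose, beside the pad. Origin: centre of its underside.
- vblock: Bystander: dark steel V-block, 50 x 40 x 36 mm, loose, beside the pad. Origin: centre of its underside.
- jar: Bystander: small white jar with black cap, diameter 48 mm, 70 mm high, loose, beside the pad. Origin: centre of its underside.
Not all that is in view belongs to the job. Of the things like the plate, leave any that is orange or yellow; of the rest the larger one is meant.

How it is judged:
By the outcome, as a careful person would: the job done as asked, in the order asked, and still so for the second after the job is handed in, with the robot touching nothing.
It also fails if it takes over 61 s, if anything falls off the work surface, if the arm or the gripper's body presses on something with over 40 N, if the wrist force passes 120 N, or if a joint passes its speed limit or range.

## Working session

There is one attempt and no reset: what is moved stays moved. The work goes in short steps, Python scripts to look and compute and a tool call to move; the robot and the scene stay as the last step left them, time stands still between calls to the robot, and variables do not carry over. Pictures are saved under pics/ and viewed, at most 10 in all, crops included, and the job is handed in when it is done.

Besides the shell and the picture viewer there is one more tool, called as name(argument=value, ...) on one line, values as JSON. apply_moves: Moves the arm, as the interface text tells. Its arguments: {"type":"object","properties":{"targets":{"type":"array","items":{"type":"object","properties":{"angular":{"type":"array","items":{"type":"number"}},"xyz":{"type":"array","items":{"type":"number"}},"jaw":{"type":"number"}}}}},"required":["targets"]}

```bash
mkdir -p pics; cat > h.py <<'E'
import numpy as np, cv2
from plant import bot
def save(cam,name):
    c=bot.read_camera(cam); cv2.imwrite(f'pics/{name}.png',c['pixels'][:,:,::-1]); return c
def pts(c):
    K=c['intrinsics'];d=c['depth'];v,u=np.mgrid[0:420,0:560]
    p=np.stack([(u-K[0,2])/K[0,0]*d,(v-K[1,2])/K[1,1]*d,d],-1)
    return (p-c['t'])@c['R']
E
python3 - <<'E'
from h import *
a=save('scene','s1');b=save('side','d1')
cv2.imwrite('pics/both.png',cv2.resize(np.hstack([a['pixels'],b['pixels']])[:,:,::-1],(800,300)))
for cam in('scene','side'):
  for n in('plate','plate_toe','plate_top','pad','master','vblock','jar'):
    print(cam,n,[(np.round(r['position'],3).tolist(),round(r['score'],2)) for r in bot.landmark_of(cam,n)])
s=bot.sense();print({k:np.round(v,3).tolist() for k,v in s.items()})
for c in(a,b): print(-c['R'].T@c['t'],c['R'][2])
E
```

```text
scene plate [([0.549, 0.003, -0.0], 0.81), ([0.537, 0.336, -0.0], 0.68), ([0.469, 0.111, 0.002], 0.6), ([0.698, -0.125, -0.001], 0.59)]
scene plate_toe [([0.498, 0.223, 0.009], 0.95), ([0.426, 0.003, 0.005], 0.77), ([0.724, -0.202, 0.003], 0.75), ([0.38, 0.13, -0.0], 0.56)]
scene plate_top [([0.538, 0.33, 0.193], 0.97), ([0.465, 0.112, 0.143], 0.96), ([0.542, -0.001, 0.187], 0.92), ([0.697, -0.124, 0.132], 0.67)]
scene pad [([0.607, 0.007, -0.002], 0.62)]
scene master [([0.686, 0.134, -0.0], 0.56)]
scene vblock []
scene jar [([0.555, 0.141, -0.0], 0.57)]
side plate [([0.469, 0.105, -0.002], 0.82), ([0.699, -0.124, 0.001], 0.75), ([0.537, 0.333, 0.001], 0.74), ([0.549, 0.002, 0.002], 0.62)]
side plate_toe [([0.502, 0.224, 0.004], 0.98), ([0.432, -0.006, 0.005], 0.95), ([0.377, 0.13, 0.005], 0.76), ([0.723, -0.202, 0.007], 0.56)]
side plate_top [([0.697, -0.128, 0.136], 0.96), ([0.546, -0.003, 0.188], 0.95), ([0.534, 0.33, 0.19], 0.73), ([0.466, 0.106, 0.137], 0.58)]
side pad [([0.604, 0.01, 0.004], 0.92)]
side master [([0.69, 0.137, 0.001], 0.9)]
side vblock [([0.588, -0.155, 0.002], 0.75)]
side jar [([0.55, 0.142, -0.0], 0.69), ([0.603, 0.01, 0.001], 0.58)]
{'t': 0.8, 'joint_positions': [-1.393, 0.313, 1.498, 0.0, 1.331, -0.223], 'joint_velocities': [0.0, 0.001, -0.002, -0.002, 0.001, -0.0], 'effort': [-0.0, -41.215, -25.989, -0.0, 0.001, 0.0], 'tool_pos': [0.205, -0.483, 0.231], 'tcp_rot': [0.0, 0.98, 0.199, 0.0], 'ft_force': [0.497, -0.98, 0.576], 'ft_torque': [-0.007, -0.017, -0.042], 'gripper_force': 0.0, 'finger_gap': 0.086}
[1.03320111 0.40487752 1.01884585] [-0.43214772 -0.30099543 -0.85008829]
[0.52447635 0.72840904 0.74534294] [ 0.08724404 -0.71375208 -0.69494348]
```

View pics/s1.png

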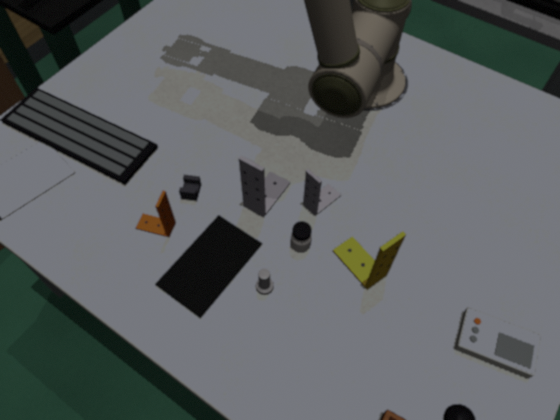

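View pics/d1.png

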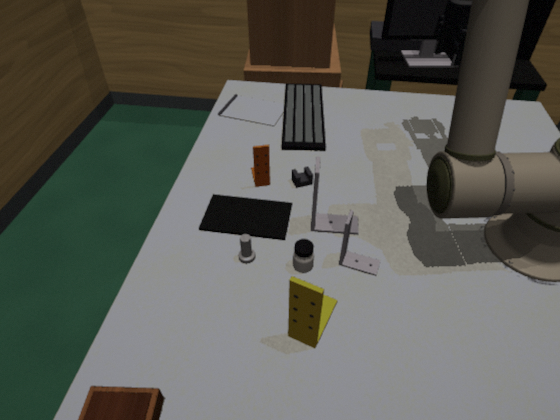

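The four plate-like things in the scene picture are large grey (252,187), small grey (312,195), orange (158,215) and yellow (372,260). The large grey one fits: it isn't orange or yellow, it is 190 mm tall against about 140 mm for the small grey one, and it stands in front of the pad. I'll confirm it in a crop and measure yaw.

```bash
python3 - <<'E'
from h import *
a=save('scene','s2');P=pts(a)
cv2.imwrite('pics/crop.png',cv2.resize(a['pixels'][140:330,130:350,::-1],(770,665))[:600])
px=a['pixels'].astype(int);z=P[...,2]
def rect(m,n):
    q=P[m][:,:2];r=cv2.minAreaRect((q*1000).astype(np.float32));print(n,len(q),r,np.round(cv2.boxPoints(r)).tolist())
near=lambda x0,x1,y0,y1:(P[...,0]>x0)&(P[...,0]<x1)&(P[...,1]>y0)&(P[...,1]<y1)
for cam in('scene','side'):
  c=bot.read_camera(cam);P=pts(c);z=P[...,2]
  for n in('plate','pad'):
    for r in bot.cut_out(cam,n):
      m=r['region']&(c['depth']>0); q=P[m]; med=np.median(q,0)
      print(cam,n,round(r['score'],2),np.round(med,3))
      if n=='plate' and abs(med[1])<.05 and .4<med[0]<.6:
        m=cv2.erode(m.astype(np.uint8),np.ones((2,2)))>0
        rect(m&(z>.02)&(z<.2),'leg');rect(m&(z<.02)&(z>.004),'foot')
        q=P[m&(z>.03)&(z<.185)];ctr=q.mean(0);w,v=np.linalg.eigh(np.cov((q-ctr).T));print('leg normal',v[:,0],ctr)
        print('top',z[m].max())
      if n=='pad': rect(m&(z>.004)&(z<.014),'pad')
E
```

```text
scene plate 0.95 [0.547 0.009 0.058]
leg 1069 ((545.947021484375, 4.667030334472656), (12.74649429321289, 61.67927551269531), 4.479086875915527) [[537.0, 35.0], [542.0, -27.0], [555.0, -26.0], [550.0, 36.0]]
foot 619 ((490.0820617675781, 3.2466907501220703), (122.0671615600586, 62.04724884033203), 1.7395741939544678) [[428.0, 32.0], [430.0, -30.0], [552.0, -26.0], [550.0, 36.0]]
leg normal [ 9.97638190e-01  6.86831747e-02 -8.13927259e-04] [0.54805963 0.00792602 0.11105312]
top 0.19485275856049056
scene plate 0.9 [0.532 0.307 0.011]
scene plate 0.86 [ 0.709 -0.127  0.011]
scene plate 0.67 [ 0.589 -0.151  0.024]
scene plate 0.58 [0.465 0.121 0.038]
scene pad 0.97 [0.725 0.009 0.008]
pad 5157 ((715.8094482421875, 5.832592010498047), (134.36903381347656, 223.74176025390625), 89.30550384521484) [[603.0, -60.0], [827.0, -63.0], [828.0, 72.0], [605.0, 74.0]]
scene pad 0.28 [0.567 0.151 0.063]
pad 37 ((571.3320922851562, 149.9783935546875), (16.388437271118164, 45.302764892578125), 16.465404510498047) [[557.0, 169.0], [570.0, 126.0], [586.0, 131.0], [573.0, 174.0]]
side plate 0.86 [0.439 0.122 0.008]
side plate 0.76 [0.508 0.011 0.01 ]
leg 172 ((541.7821044921875, 3.4039688110351562), (7.7458271980285645, 58.67401123046875), 1.6711370944976807) [[537.0, 33.0], [539.0, -26.0], [547.0, -26.0], [545.0, 33.0]]
foot 569 ((485.5442199707031, -111.84004211425781), (113.40342712402344, 285.9366149902344), 0.37742358446121216) [[428.0, 31.0], [430.0, -255.0], [543.0, -254.0], [541.0, 31.0]]
leg normal [ 0.05954039 -0.99821838  0.00387354] [0.54096408 0.03005263 0.1109722 ]
top 0.1933969798221386
side plate 0.61 [0.531 0.332 0.097]
side plate 0.61 [ 0.698 -0.125  0.077]
side pad 0.75 [0.714 0.01  0.01 ]
pad 3091 ((715.8511352539062, 1.2144851684570312), (139.63319396972656, 220.81134033203125), 89.08653259277344) [[604.0, -67.0], [825.0, -70.0], [827.0, 69.0], [607.0, 73.0]]
```

View pics/crop.png

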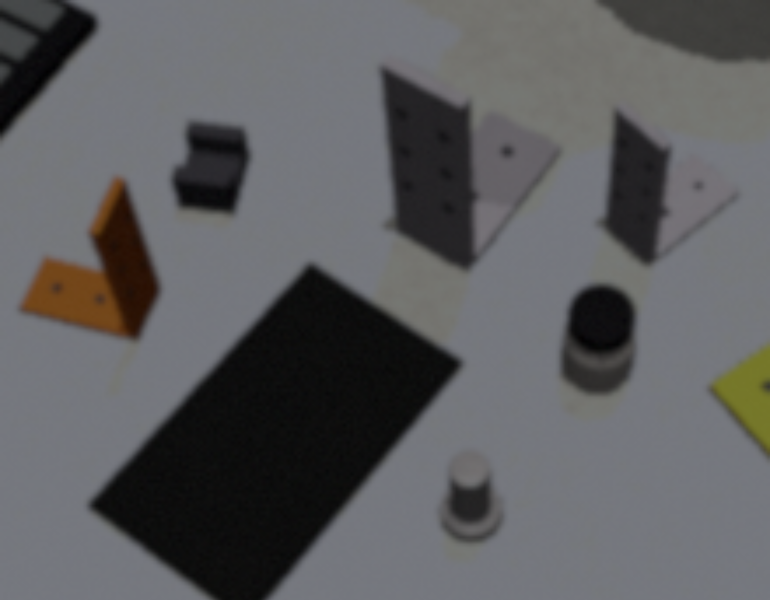

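The crop shows the large grey plate at (430,170) px and the pad's near edge at (310,265)-(460,365) px. The plate's heel is at about (0.550, 0.004) with yaw about +3.5°. The pad edge is at x≈0.605 with yaw about -0.8°. I'll approach behind the toe.

apply_moves(targets=[{"angular": [0, 0, 0.139], "xyz": [0, 0, 0], "jaw": 0.03}, {"angular": [0, 0, 0.139], "xyz": [0, 0, 0], "jaw": 0.03}, {"angular": [0, 0, 0.139], "xyz": [0, 0, 0], "jaw": 0.03}, {"angular": [0, 0, 0], "xyz": [0.019, -0.053, 0.01], "jaw": 0.03}, {"angular": [0, 0, 0], "xyz": [0.019, -0.053, 0.02], "jaw": 0.03}, {"angular": [0, 0, 0], "xyz": [0.019, -0.053, 0.02], "jaw": 0.03}, {"angular": [0, 0, 0], "xyz": [0.019, -0.053, 0.02], "jaw": 0.03}, {"angular": [0, 0, 0], "xyz": [0.019, -0.053, 0.02], "jaw": 0.03}, {"angular": [0, 0, 0], "xyz": [0.019, -0.053, 0.02], "jaw": 0.03}, {"angular": [0, 0, 0], "xyz": [0.019, -0.053, 0.02], "jaw": 0.03}, {"angular": [0, 0, 0], "xyz": [0.019, -0.053, 0.02], "jaw": 0.03}, {"angular": [0, 0, 0], "xyz": [0.019, -0.053, 0.01], "jaw": 0.03}])

```text
t: 2.65
tool_pos: [0.3838, -0.0074, 0.0707]
tcp_rot: [-0.0, 1.0, -0.008, -0.0]
ft_force: [0.3, -0.9, 0.2]
finger_gap: 0.03
gripper_force: 0.0
```

apply_moves(targets=[{"angular": [0, 0, 0], "xyz": [0, 0, 0], "jaw": 0.03}, {"angular": [0, 0, 0], "xyz": [0, 0, 0], "jaw": 0.03}])

```text
t: 2.9
tool_pos: [0.3836, -0.0095, 0.0714]
tcp_rot: [0.0, 1.0, -0.008, 0.0]
ft_force: [0.7, 0.1, 0.7]
finger_gap: 0.0299
gripper_force: 0.0
```

```bash
python3 - <<'E'
from h import *
c=save('side','d2');P=pts(c);s=bot.sense();print({k:np.round(v,3).tolist() for k,v in s.items()})
x,y,z=s['tool_pos']
m=(c['depth']>0)&(abs(P[...,0]-x)<.08)&(abs(P[...,1]-y)<.07)&(P[...,2]>.02)&(P[...,2]<.2)
q=P[m];print(len(q))
for lo in np.arange(.02,.2,.01):
    k=q[(q[:,2]>=lo)&(q[:,2]<lo+.01)]
    if len(k): print(round(lo,3),len(k),np.round(k.min(0),3),np.round(k.max(0),3))
E
```

```text
{'t': 2.95, 'joint_positions': [-0.334, 0.237, 2.09, -0.0, 0.814, 1.254], 'joint_velocities': [-0.021, -0.005, 0.003, 0.001, -0.001, 0.004], 'effort': [1.172, -29.486, -17.996, 0.022, 0.007, 0.003], 'tool_pos': [0.384, -0.01, 0.072], 'tcp_rot': [0.0, 1.0, -0.009, 0.0], 'ft_force': [-0.053, -0.418, 0.115], 'ft_torque': [-0.057, 0.012, -0.007], 'gripper_force': 0.0, 'finger_gap': 0.03}
593
0.07 10 [ 0.373 -0.026  0.073] [0.394 0.014 0.08 ]
0.08 36 [ 0.374 -0.03   0.08 ] [0.395 0.018 0.09 ]
0.09 37 [ 0.374 -0.032  0.09 ] [0.395 0.019 0.1  ]
0.1 14 [ 0.378 -0.028  0.1  ] [0.395 0.02  0.108]
0.11 3 [0.396 0.013 0.115] [0.397 0.014 0.12 ]
0.12 45 [ 0.374 -0.038  0.12 ] [0.398 0.038 0.13 ]
0.13 27 [ 0.374 -0.025  0.13 ] [0.4   0.041 0.14 ]
0.14 61 [ 0.368 -0.03   0.14 ] [0.401 0.047 0.15 ]
0.15 56 [ 0.367 -0.031  0.15 ] [0.401 0.053 0.16 ]
0.16 69 [ 0.365 -0.021  0.16 ] [0.403 0.056 0.17 ]
0.17 135 [ 0.365 -0.02   0.17 ] [0.404 0.056 0.18 ]
0.18 63 [ 0.369 -0.001  0.18 ] [0.403 0.039 0.19 ]
0.19 37 [0.375 0.018 0.19 ] [0.395 0.029 0.2  ]
```

View pics/d2.png

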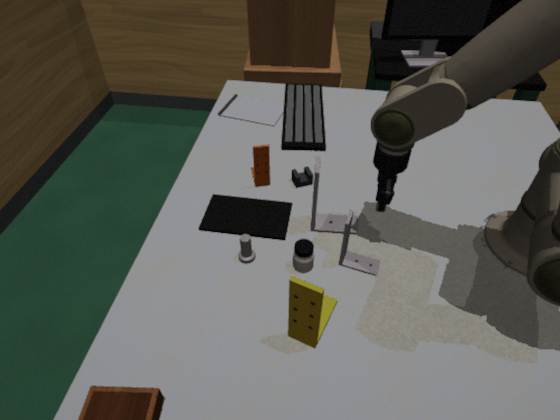

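The picture shows the gripper upright behind the toe, fingertips near (383,210) px and clear of the small plate at (350,240). I'll lower and push.

apply_moves(targets=[{"xyz": [0, -0.01, 0.02], "jaw": 0.03}, {"xyz": [0, 0, 0.02], "jaw": 0.03}, {"xyz": [0, 0, 0.015], "jaw": 0.03}, {"xyz": [0, 0, 0.008], "jaw": 0.03}, {"xyz": [0, 0, 0.003], "jaw": 0.03}, {"xyz": [0, 0, 0.002], "jaw": 0.03}, {"xyz": [0, 0, 0], "jaw": 0.03}])

```text
invalid input
```

apply_moves(targets=[{"xyz": [0.01, 0, 0], "jaw": 0.03}, {"xyz": [0.01, 0, 0], "jaw": 0.03}, {"xyz": [0.006, 0, 0], "jaw": 0.03}, {"xyz": [0.003, 0, 0], "jaw": 0.03}, {"xyz": [0.003, 0, 0], "jaw": 0.03}, {"xyz": [0.003, 0, 0], "jaw": 0.03}, {"xyz": [0.003, 0, 0], "jaw": 0.03}, {"xyz": [0.003, 0, 0], "jaw": 0.03}, {"xyz": [0.003, 0, 0], "jaw": 0.03}])

```text
invalid input
```

Every row needs all of its fields.

apply_moves(targets=[{"angular": [0, 0, 0], "xyz": [0, -0.01, 0.02], "jaw": 0.03}, {"angular": [0, 0, 0], "xyz": [0, 0, 0.02], "jaw": 0.03}, {"angular": [0, 0, 0], "xyz": [0, 0, 0.015], "jaw": 0.03}, {"angular": [0, 0, 0], "xyz": [0, 0, 0.008], "jaw": 0.03}, {"angular": [0, 0, 0], "xyz": [0, 0, 0.003], "jaw": 0.03}, {"angular": [0, 0, 0], "xyz": [0, 0, 0.002], "jaw": 0.03}, {"angular": [0, 0, 0], "xyz": [0, 0, 0], "jaw": 0.03}])

```text
t: 3.82
tool_pos: [0.3838, 0.0006, 0.0035]
tcp_rot: [0.0, 1.0, -0.008, 0.0]
ft_force: [-0.1, 0.5, -0.5]
finger_gap: 0.03
gripper_force: 0.0
```

apply_moves(targets=[{"angular": [0, 0, 0], "xyz": [0.01, 0, 0], "jaw": 0.03}, {"angular": [0, 0, 0], "xyz": [0.01, 0, 0], "jaw": 0.03}, {"angular": [0, 0, 0], "xyz": [0.006, 0, 0], "jaw": 0.03}, {"angular": [0, 0, 0], "xyz": [0.003, 0, 0], "jaw": 0.03}, {"angular": [0, 0, 0], "xyz": [0.003, 0, 0], "jaw": 0.03}, {"angular": [0, 0, 0], "xyz": [0.003, 0, 0], "jaw": 0.03}, {"angular": [0, 0, 0], "xyz": [0.003, 0, 0], "jaw": 0.03}, {"angular": [0, 0, 0], "xyz": [0.003, 0, 0], "jaw": 0.03}, {"angular": [0, 0, 0], "xyz": [0.003, 0, 0], "jaw": 0.03}, {"angular": [0, 0, 0], "xyz": [0.003, 0, 0], "jaw": 0.03}])

```text
t: 5.08
tool_pos: [0.4309, -0.0, 0.0033]
tcp_rot: [0.0, 1.0, -0.008, 0.0]
ft_force: [-3.4, 1.1, -0.7]
finger_gap: 0.03
gripper_force: 1.1
```

```bash
cat > pl.py <<'E'
from h import *
def show():
    s=bot.sense();print({k:np.round(s[k],3).tolist() for k in('t','tool_pos','ft_force')})
    for cam in('scene','side'):
        c=bot.read_camera(cam)
        for n in('plate','plate_toe','plate_top','pad'):
            print(cam,n,[np.round(r['position'],3).tolist() for r in bot.landmark_of(cam,n) if abs(r['position'][1])<.06 and r['position'][0]<.66])
    return c
if __name__=='__main__': show()
E
python3 pl.py
```

```text
{'t': 5.075, 'tool_pos': [0.431, -0.0, 0.003], 'ft_force': [-3.406, 1.055, -0.743]}
scene plate [[0.563, -0.001, 0.0]]
scene plate_toe [[0.444, 0.0, 0.006]]
scene plate_top [[0.557, -0.007, 0.189]]
scene pad [[0.606, 0.007, -0.002]]
side plate [[0.563, -0.004, 0.003]]
side plate_toe [[0.445, -0.007, 0.004]]
side plate_top [[0.558, -0.005, 0.189]]
side pad [[0.603, 0.007, 0.004]]
```

apply_moves(targets=[{"angular": [0, 0, 0], "xyz": [0.004, 0, 0], "jaw": 0.03}, {"angular": [0, 0, 0], "xyz": [0.004, 0, 0], "jaw": 0.03}, {"angular": [0, 0, 0], "xyz": [0.004, 0, 0], "jaw": 0.03}, {"angular": [0, 0, 0], "xyz": [0.004, 0, 0], "jaw": 0.03}, {"angular": [0, 0, 0], "xyz": [0.004, 0, 0], "jaw": 0.03}, {"angular": [0, 0, 0], "xyz": [0.004, 0, 0], "jaw": 0.03}, {"angular": [0, 0, 0], "xyz": [0.004, 0, 0], "jaw": 0.03}, {"angular": [0, 0, 0], "xyz": [0.003, 0, 0], "jaw": 0.03}, {"angular": [0, 0, 0], "xyz": [0.003, 0, 0], "jaw": 0.03}, {"angular": [0, 0, 0], "xyz": [0.002, 0, 0], "jaw": 0.03}, {"angular": [0, 0, 0], "xyz": [0, 0, 0], "jaw": 0.03}])

```text
t: 6.95
tool_pos: [0.467, -0.0006, 0.0034]
tcp_rot: [0.0, 1.0, -0.008, 0.0]
ft_force: [-1.2, -0.2, -0.5]
finger_gap: 0.0298
gripper_force: 0.3
```

```bash
python3 pl.py
```

```text
{'t': 6.95, 'tool_pos': [0.467, -0.001, 0.003], 'ft_force': [-1.155, -0.235, -0.515]}
scene plate [[0.598, -0.004, 0.0]]
scene plate_toe [[0.477, 0.002, 0.0]]
scene plate_top [[0.59, -0.008, 0.188], [0.599, -0.004, -0.001]]
scene pad [[0.611, 0.006, -0.002]]
side plate [[0.598, -0.002, 0.0]]
side plate_toe [[0.483, -0.006, 0.004]]
side plate_top [[0.594, -0.009, 0.189]]
side pad [[0.606, 0.009, 0.003]]
```

Six to eight millimetres remain; I'll step and watch the force.

apply_moves(targets=[{"angular": [0, 0, 0], "xyz": [0.002, 0, 0], "jaw": 0.03}, {"angular": [0, 0, 0], "xyz": [0.002, 0, 0], "jaw": 0.03}, {"angular": [0, 0, 0], "xyz": [0.001, 0, 0], "jaw": 0.03}])

```text
t: 7.82
tool_pos: [0.4716, -0.0006, 0.0032]
tcp_rot: [-0.0, 1.0, -0.008, -0.0]
ft_force: [-3.2, 0.2, 2.1]
finger_gap: 0.0298
gripper_force: 1.7
```

apply_moves(targets=[{"angular": [0, 0, 0], "xyz": [0.001, 0, 0], "jaw": 0.03}, {"angular": [0, 0, 0], "xyz": [0.001, 0, 0], "jaw": 0.03}])

```text
t: 8.07
tool_pos: [0.4737, -0.0007, 0.0032]
tcp_rot: [-0.0, 1.0, -0.008, -0.0]
ft_force: [-3.6, 0.2, 0.6]
finger_gap: 0.0304
gripper_force: 1.5
```

apply_moves(targets=[{"angular": [0, 0, 0], "xyz": [0.001, 0, 0], "jaw": 0.03}, {"angular": [0, 0, 0], "xyz": [0.001, 0, 0], "jaw": 0.03}])

```text
t: 8.32
tool_pos: [0.4747, -0.0006, 0.0031]
tcp_rot: [-0.0, 1.0, -0.008, -0.001]
ft_force: [-9.3, -1.8, 6.0]
finger_gap: 0.0299
gripper_force: 4.9
```

apply_moves(targets=[{"angular": [0, 0, 0], "xyz": [0.001, 0, 0], "jaw": 0.03}])

```text
t: 8.45
tool_pos: [0.4748, -0.0006, 0.003]
tcp_rot: [-0.0, 1.0, -0.008, -0.003]
ft_force: [-13.8, -2.4, 10.0]
finger_gap: 0.0299
gripper_force: 7.1
```

```bash
python3 pl.py
```

```text
{'t': 8.45, 'tool_pos': [0.475, -0.001, 0.003], 'ft_force': [-13.771, -2.352, 9.979]}
scene plate [[0.603, -0.006, -0.0]]
scene plate_toe [[0.486, -0.002, 0.006]]
scene plate_top [[0.599, -0.003, 0.189]]
scene pad [[0.606, 0.004, -0.002]]
side plate []
side plate_toe [[0.491, -0.006, 0.005]]
side plate_top [[0.603, -0.011, 0.187]]
side pad [[0.605, 0.008, 0.0]]
```

The heel is against the stop: the force rose sharply at TCP x 0.4748, which puts the heel at x≈0.606. I'll back off, raise, turn the fingers in line with x and open to 70 mm.

apply_moves(targets=[{"angular": [0, 0, 0], "xyz": [-0.01, 0, 0], "jaw": 0.03}, {"angular": [0, 0, 0], "xyz": [-0.015, 0, -0.03], "jaw": 0.03}, {"angular": [0, 0, 0], "xyz": [0, 0, -0.05], "jaw": 0.03}, {"angular": [0, 0, -0.1745], "xyz": [0, 0, -0.05], "jaw": 0.07}, {"angular": [0, 0, -0.1745], "xyz": [0, 0, -0.02], "jaw": 0.07}, {"angular": [0, 0, -0.1745], "xyz": [0, 0, 0], "jaw": 0.07}, {"angular": [0, 0, -0.1745], "xyz": [0, 0, 0], "jaw": 0.07}, {"angular": [0, 0, -0.1745], "xyz": [0, 0, 0], "jaw": 0.07}, {"angular": [0, 0, -0.1745], "xyz": [0, 0, 0], "jaw": 0.07}, {"angular": [0, 0, -0.1745], "xyz": [0, 0, 0], "jaw": 0.07}, {"angular": [0, 0, -0.1745], "xyz": [0, 0, 0], "jaw": 0.07}, {"angular": [0, 0, -0.1745], "xyz": [0, 0, 0], "jaw": 0.07}])

```text
t: 10.45
tool_pos: [0.452, -0.0004, 0.1534]
tcp_rot: [0.001, 0.711, 0.703, 0.001]
ft_force: [-0.5, -0.6, 0.1]
finger_gap: 0.0698
gripper_force: 0.0
```

apply_moves(targets=[{"angular": [0, 0, 0], "xyz": [0, 0, 0], "jaw": 0.07}])

```text
t: 10.58
tool_pos: [0.4519, -0.0004, 0.1534]
tcp_rot: [0.001, 0.713, 0.701, 0.0]
ft_force: [-0.4, -0.6, -0.7]
finger_gap: 0.0698
gripper_force: 0.0
```

```bash
cat > fp.py <<'E'
from h import *
c=save('side','d3');P=pts(c);s=bot.sense();print({k:np.round(s[k],3).tolist() for k in('t','tool_pos','tcp_rot','joint_positions')})
x,y,z=s['tool_pos']
for nm,P,d in(('side',P,c['depth']),)+tuple(('scene',pts(k),k['depth']) for k in[bot.read_camera('scene')]):
  m=(d>0)&(abs(P[...,0]-x)<.11)&(abs(P[...,1]-y)<.06)&(P[...,2]>z-.01)
  q=P[m]-[x,y,z]
  print(nm)
  for lo in np.arange(-.01,.15,.01):
    k=q[(q[:,2]>=lo)&(q[:,2]<lo+.01)]
    if len(k): print(round(lo,3),len(k),np.round(k.min(0),3),np.round(k.max(0),3))
E
python3 fp.py; python3 pl.py
```

```text
{'t': 10.625, 'tool_pos': [0.452, -0.0, 0.153], 'tcp_rot': [0.0, 0.714, 0.7, 0.0], 'joint_positions': [-0.261, 0.236, 1.819, 0.0, 1.086, -0.241]}
side
0.01 25 [-0.044  0.003  0.012] [0.048 0.011 0.02 ]
0.02 49 [-0.048 -0.009  0.02 ] [0.049 0.011 0.03 ]
0.03 49 [-0.048 -0.009  0.031] [0.048 0.012 0.04 ]
0.04 41 [-0.047 -0.001  0.04 ] [0.049 0.014 0.05 ]
0.05 84 [-0.065 -0.012  0.05 ] [0.065 0.014 0.06 ]
0.06 166 [-0.066 -0.016  0.06 ] [0.066 0.015 0.07 ]
0.07 174 [-0.066 -0.019  0.07 ] [0.067 0.017 0.08 ]
0.08 160 [-0.067 -0.007  0.08 ] [0.067 0.02  0.09 ]
0.09 176 [-0.067  0.001  0.09 ] [0.068 0.022 0.1  ]
0.1 285 [-0.067 -0.013  0.1  ] [0.069 0.02  0.11 ]
0.11 259 [-0.067 -0.013  0.11 ] [0.068 0.014 0.12 ]
0.12 29 [-0.037  0.     0.121] [0.038 0.034 0.13 ]
0.13 130 [-0.035  0.006  0.13 ] [0.037 0.038 0.14 ]
0.14 156 [-0.036 -0.003  0.14 ] [0.038 0.038 0.15 ]
scene
0.0 5 [-0.035 -0.001  0.007] [0.043 0.01  0.01 ]
0.01 42 [-0.043 -0.008  0.01 ] [0.049 0.015 0.02 ]
0.02 59 [-0.04  -0.008  0.02 ] [0.051 0.015 0.03 ]
0.03 46 [-0.041 -0.006  0.03 ] [0.05  0.015 0.04 ]
0.04 41 [-0.039 -0.0
[... 253 characters left out ...]
 -0.01   0.09 ] [0.07  0.023 0.1  ]
0.1 146 [-0.067 -0.01   0.1  ] [0.072 0.024 0.11 ]
0.11 152 [-0.066 -0.011  0.11 ] [0.069 0.018 0.12 ]
0.12 37 [ 0.028 -0.007  0.12 ] [0.04  0.014 0.13 ]
0.13 116 [-0.017 -0.022  0.13 ] [0.039 0.04  0.14 ]
0.14 134 [-0.017 -0.022  0.14 ] [0.04 0.04 0.15]
{'t': 10.675, 'tool_pos': [0.452, -0.0, 0.153], 'ft_force': [-0.694, -0.483, -0.447]}
scene plate [[0.605, -0.003, 0.002]]
scene plate_toe [[0.488, -0.001, 0.006]]
scene plate_top [[0.6, -0.004, 0.189]]
scene pad [[0.604, 0.008, -0.004]]
side plate [[0.606, -0.007, -0.001], [0.603, -0.01, 0.189]]
side plate_toe [[0.49, -0.004, 0.003]]
side plate_top [[0.603, -0.009, 0.189]]
side pad [[0.604, 0.009, 0.003]]
```

The fingertips end 9 mm above TCP and span ±49 mm in x, with knuckles at ±68 mm. That gives a cage inside the L: the front knuckle pushes the leg while the rear fingertip catches the foot just past balance. I'll position it.

apply_moves(targets=[{"angular": [0, 0, 0], "xyz": [-0.004, 0.03, 0], "jaw": 0.07}, {"angular": [0, 0, 0], "xyz": [0, 0.033, 0], "jaw": 0.07}, {"angular": [0, 0, 0], "xyz": [0, 0, 0.02], "jaw": 0.07}, {"angular": [0, 0, 0], "xyz": [0, 0, 0.03], "jaw": 0.07}, {"angular": [0, 0, 0], "xyz": [0, 0, 0.03], "jaw": 0.07}, {"angular": [0, 0, 0], "xyz": [0, 0, 0.024], "jaw": 0.07}, {"angular": [0, 0, 0], "xyz": [0, 0, 0.01], "jaw": 0.07}, {"angular": [0, 0, 0], "xyz": [0, 0, 0], "jaw": 0.07}])

```text
t: 12.18
tool_pos: [0.5146, -0.0054, 0.0393]
tcp_rot: [-0.0, 0.713, 0.701, -0.0]
ft_force: [-0.1, -0.0, 0.5]
finger_gap: 0.0698
gripper_force: 0.0
```

apply_moves(targets=[{"angular": [0, 0, 0], "xyz": [0, 0.005, 0], "jaw": 0.07}, {"angular": [0, 0, 0], "xyz": [0, 0.005, 0], "jaw": 0.07}, {"angular": [0, 0, 0], "xyz": [0, 0.003, 0], "jaw": 0.07}, {"angular": [0, 0, 0], "xyz": [0, 0.003, 0], "jaw": 0.07}, {"angular": [0, 0, 0], "xyz": [0, 0.003, 0], "jaw": 0.07}, {"angular": [0, 0, 0], "xyz": [0, 0.003, 0], "jaw": 0.07}])

```text
t: 12.92
tool_pos: [0.5367, -0.0057, 0.0393]
tcp_rot: [-0.0, 0.713, 0.701, -0.0]
ft_force: [-1.7, 0.4, 0.7]
finger_gap: 0.0699
gripper_force: 0.0
```

```bash
python3 - <<'E'
from pl import *
c=show(); cv2.imwrite('pics/d4.png',cv2.resize(c['pixels'][100:300,230:480,::-1],(750,600)))
E
```

```text
{'t': 12.925, 'tool_pos': [0.537, -0.006, 0.039], 'ft_force': [-1.65, 0.358, 0.699]}
scene plate [[0.607, -0.001, -0.001]]
scene plate_toe [[0.487, -0.001, 0.017]]
scene plate_top [[0.618, -0.008, 0.191]]
scene pad [[0.608, 0.005, -0.002]]
side plate [[0.605, -0.007, 0.002]]
side plate_toe [[0.487, -0.002, 0.014]]
side plate_top [[0.619, -0.008, 0.187], [0.607, 0.006, -0.001]]
side pad [[0.602, 0.006, 0.005]]
```

View pics/d4.png

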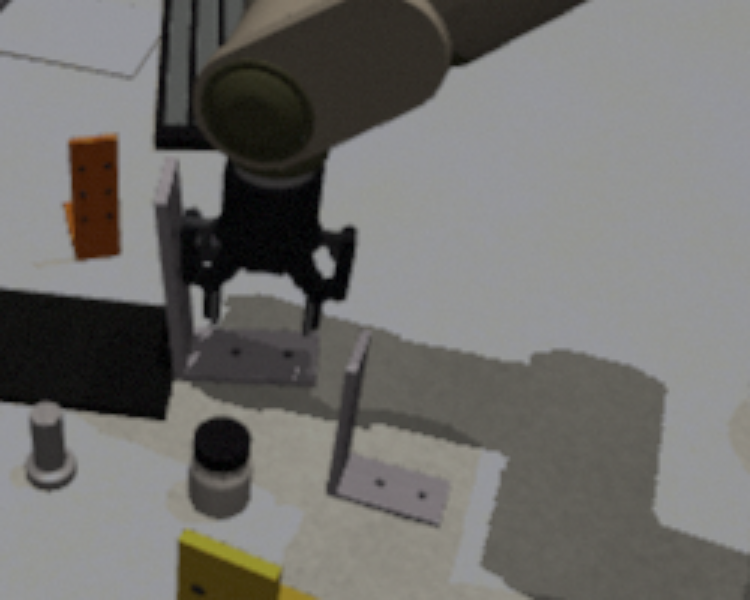

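The picture shows the plate tilting about 5° on the pad edge (heel at 180,375 px), pushed at (180,250) px, with the rear fingertip at (310,330) px above the foot. I'll continue.

apply_moves(targets=[{"angular": [0, 0, 0], "xyz": [0, 0.003, 0], "jaw": 0.07}, {"angular": [0, 0, 0], "xyz": [0, 0.003, 0], "jaw": 0.07}, {"angular": [0, 0, 0], "xyz": [0, 0.003, 0], "jaw": 0.07}, {"angular": [0, 0, 0], "xyz": [0, 0.003, 0], "jaw": 0.07}, {"angular": [0, 0, 0], "xyz": [0, 0.003, 0], "jaw": 0.07}, {"angular": [0, 0, 0], "xyz": [0, 0.002, 0], "jaw": 0.07}])

```text
t: 14.18
tool_pos: [0.5539, -0.006, 0.0393]
tcp_rot: [0.0, 0.713, 0.701, 0.0]
ft_force: [-0.4, -0.4, -0.6]
finger_gap: 0.0697
gripper_force: 0.0
```

```bash
python3 pl.py
```

```text
{'t': 14.175, 'tool_pos': [0.554, -0.006, 0.039], 'ft_force': [-0.378, -0.42, -0.585]}
scene plate [[0.599, -0.002, 0.001]]
scene plate_toe [[0.493, -0.001, 0.038]]
scene plate_top [[0.65, -0.008, 0.184], [0.608, 0.007, -0.001]]
scene pad [[0.608, 0.007, -0.001]]
side plate [[0.604, -0.004, 0.003]]
side plate_toe [[0.492, -0.003, 0.037]]
side plate_top [[0.653, -0.011, 0.183]]
side pad [[0.608, 0.006, 0.002]]
```

apply_moves(targets=[{"angular": [0, 0, 0], "xyz": [0, 0.001, 0], "jaw": 0.07}, {"angular": [0, 0, 0], "xyz": [0, 0.001, 0], "jaw": 0.07}, {"angular": [0, 0, 0], "xyz": [0, 0.001, 0], "jaw": 0.07}, {"angular": [0, 0, 0], "xyz": [0, 0.001, 0], "jaw": 0.07}, {"angular": [0, 0, 0], "xyz": [0, 0.001, 0], "jaw": 0.07}, {"angular": [0, 0, 0], "xyz": [0, 0, 0], "jaw": 0.07}])

```text
t: 15.42
tool_pos: [0.5587, -0.0061, 0.0393]
tcp_rot: [0.0, 0.713, 0.701, 0.0]
ft_force: [0.4, 0.8, 0.1]
finger_gap: 0.0701
gripper_force: 0.0
```

```bash
python3 pl.py
```

```text
{'t': 15.425, 'tool_pos': [0.559, -0.006, 0.039], 'ft_force': [0.353, 0.761, 0.056]}
scene plate [[0.605, -0.007, 0.002]]
scene plate_toe [[0.492, -0.001, 0.043]]
scene plate_top []
scene pad [[0.609, 0.008, -0.002]]
side plate [[0.602, -0.006, 0.002]]
side plate_toe [[0.493, -0.007, 0.044]]
side plate_top []
side pad [[0.606, 0.004, 0.003]]
```

apply_moves(targets=[{"angular": [0, 0, 0], "xyz": [0, 0.001, 0], "jaw": 0.07}, {"angular": [0, 0, 0], "xyz": [0, 0.001, 0], "jaw": 0.07}, {"angular": [0, 0, 0], "xyz": [0, 0.001, 0], "jaw": 0.07}, {"angular": [0, 0, 0], "xyz": [0, 0, 0], "jaw": 0.07}])

```text
t: 16.42
tool_pos: [0.5617, -0.0062, 0.0393]
tcp_rot: [0.0, 0.713, 0.701, 0.0]
ft_force: [0.6, -0.2, -0.8]
finger_gap: 0.0701
gripper_force: 0.0
```

```bash
python3 - <<'E'
from pl import *
c=show(); cv2.imwrite('pics/d5.png',cv2.resize(c['pixels'][130:280,230:430,::-1],(800,600)))
E
```

```text
{'t': 16.425, 'tool_pos': [0.562, -0.006, 0.039], 'ft_force': [0.626, -0.163, -0.773]}
scene plate [[0.602, -0.003, 0.0]]
scene plate_toe [[0.496, -0.003, 0.048]]
scene plate_top []
scene pad [[0.608, 0.007, -0.002]]
side plate [[0.602, -0.005, 0.004]]
side plate_toe [[0.499, -0.002, 0.048]]
side plate_top []
side pad [[0.603, 0.008, 0.002]]
```

View pics/d5.png

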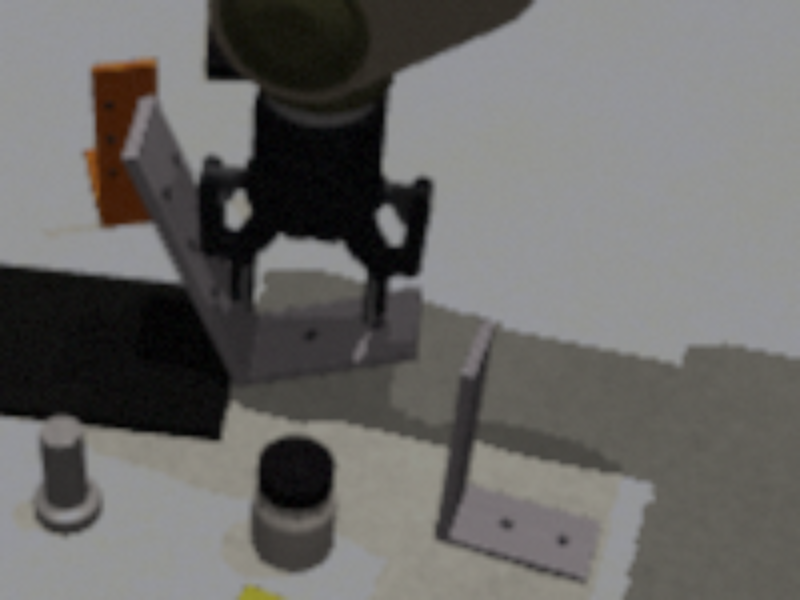

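The plate is at about 21° in the picture, heel on the edge at (235,380) px, with the rear fingertip just above the foot at (375,330) px. I'll nudge it through balance.

apply_moves(targets=[{"angular": [0, 0, 0], "xyz": [0, 0.001, 0], "jaw": 0.07}, {"angular": [0, 0, 0], "xyz": [0, 0.001, 0], "jaw": 0.07}, {"angular": [0, 0, 0], "xyz": [0, 0, 0], "jaw": 0.07}, {"angular": [0, 0, 0], "xyz": [0, 0, 0], "jaw": 0.07}])

```text
t: 17.42
tool_pos: [0.5636, -0.0062, 0.0393]
tcp_rot: [-0.0, 0.713, 0.701, -0.0]
ft_force: [-0.4, 0.4, -0.1]
finger_gap: 0.0701
gripper_force: 0.0
```

```bash
python3 pl.py | grep -v pad
```

```text
{'t': 17.425, 'tool_pos': [0.564, -0.006, 0.039], 'ft_force': [-0.359, 0.446, -0.09]}
scene plate [[0.6, -0.001, 0.001], [0.608, 0.007, 0.002]]
scene plate_toe [[0.494, -0.002, 0.049]]
scene plate_top []
side plate [[0.604, -0.006, 0.003]]
side plate_toe [[0.497, -0.007, 0.048]]
side plate_top []
```

apply_moves(targets=[{"angular": [0, 0, 0], "xyz": [0, 0.001, -0.001], "jaw": 0.07}, {"angular": [0, 0, 0], "xyz": [0, 0.001, -0.001], "jaw": 0.07}, {"angular": [0, 0, 0], "xyz": [0, 0.001, -0.001], "jaw": 0.07}, {"angular": [0, 0, 0], "xyz": [0, 0, 0], "jaw": 0.07}, {"angular": [0, 0, 0], "xyz": [0, 0, 0], "jaw": 0.07}])

```text
t: 18.55
tool_pos: [0.5666, -0.0062, 0.0422]
tcp_rot: [-0.0, 0.713, 0.701, -0.0]
ft_force: [0.8, -0.3, 0.2]
finger_gap: 0.0699
gripper_force: 0.0
```

```bash
python3 - <<'E'
from pl import *
c=show(); cv2.imwrite('pics/d6.png',cv2.resize(c['pixels'][130:280,230:430,::-1],(800,600)))
E
```

```text
{'t': 18.55, 'tool_pos': [0.567, -0.006, 0.042], 'ft_force': [0.843, -0.308, 0.217]}
scene plate [[0.597, -0.005, 0.003]]
scene plate_toe [[0.497, -0.002, 0.057]]
scene plate_top []
scene pad [[0.604, 0.006, -0.003]]
side plate [[0.602, -0.006, 0.001]]
side plate_toe [[0.502, -0.007, 0.06]]
side plate_top []
side pad [[0.6, 0.007, 0.004]]
```

View pics/d6.png

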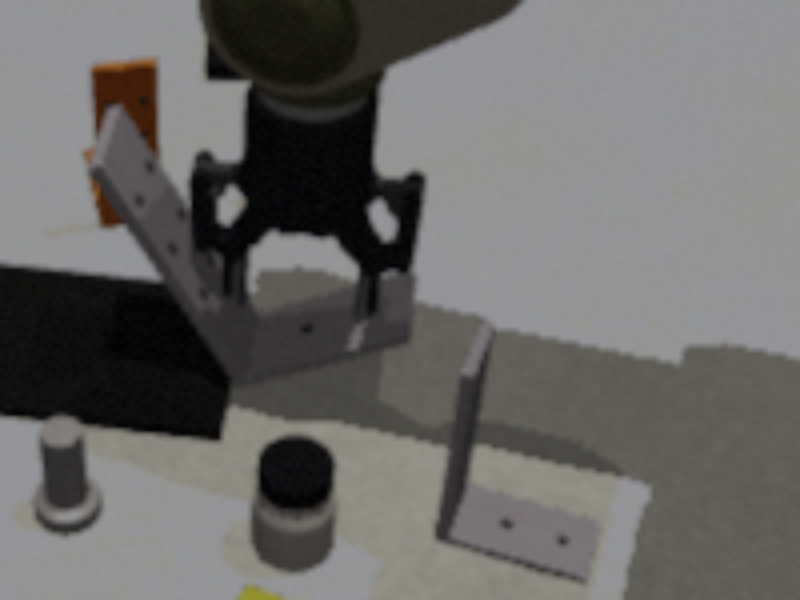

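The plate is past balance at about 27° and resting on the rear fingertip at (365,310) px. Next I'll work out the arc.

```bash
python3 - <<'E'
import numpy as np
th=np.arange(26,90.1,2);r=np.interp(th,[26,44],[98.4,107])
x=-r*np.cos(np.radians(th));h=r*np.sin(np.radians(th))
for a,dx,dh in zip(th[1:],np.diff(x),np.diff(h)): print(int(a),round(dx,1),round(dh,1))
E
```

```text
28 0.7 3.5
30 0.9 3.5
32 1.0 3.5
34 1.1 3.5
36 1.3 3.5
38 1.4 3.5
40 1.6 3.4
42 1.7 3.4
44 1.8 3.4
46 2.6 2.6
48 2.7 2.5
50 2.8 2.5
52 2.9 2.4
54 3.0 2.2
56 3.1 2.1
58 3.1 2.0
60 3.2 1.9
62 3.3 1.8
64 3.3 1.7
66 3.4 1.6
68 3.4 1.5
70 3.5 1.3
72 3.5 1.2
74 3.6 1.1
76 3.6 1.0
78 3.6 0.8
80 3.7 0.7
82 3.7 0.6
84 3.7 0.5
86 3.7 0.3
88 3.7 0.2
90 3.7 0.1
```

apply_moves(targets=[{"angular": [0, 0, 0], "xyz": [0, 0.0007, -0.0035], "jaw": 0.07}, {"angular": [0, 0, 0], "xyz": [0, 0.0009, -0.0035], "jaw": 0.07}, {"angular": [0, 0, 0], "xyz": [0, 0.001, -0.0035], "jaw": 0.07}, {"angular": [0, 0, 0], "xyz": [0, 0.0011, -0.0035], "jaw": 0.07}, {"angular": [0, 0, 0], "xyz": [0, 0.0013, -0.0035], "jaw": 0.07}, {"angular": [0, 0, 0], "xyz": [0, 0.0014, -0.0035], "jaw": 0.07}, {"angular": [0, 0, 0], "xyz": [0, 0.0016, -0.0034], "jaw": 0.07}, {"angular": [0, 0, 0], "xyz": [0, 0.0017, -0.0034], "jaw": 0.07}, {"angular": [0, 0, 0], "xyz": [0, 0.0018, -0.0034], "jaw": 0.07}, {"angular": [0, 0, 0], "xyz": [0, 0, 0], "jaw": 0.07}])

```text
t: 20.3
tool_pos: [0.5783, -0.0064, 0.0738]
tcp_rot: [0.0, 0.713, 0.701, 0.0]
ft_force: [1.0, -0.4, 1.0]
finger_gap: 0.0702
gripper_force: 0.7
```

```bash
python3 pl.py
```

```text
{'t': 20.3, 'tool_pos': [0.578, -0.006, 0.074], 'ft_force': [1.014, -0.44, 1.036]}
scene plate [[0.595, -0.004, 0.001]]
scene plate_toe []
scene plate_top []
scene pad [[0.608, 0.007, -0.003]]
side plate [[0.593, -0.004, 0.002]]
side plate_toe [[0.522, -0.006, 0.093]]
side plate_top []
side pad [[0.603, 0.007, 0.002]]
```

It is tracking well, at about 45° with the foot pressing about 1.4 N on the finger.

apply_moves(targets=[{"angular": [0, 0, 0], "xyz": [0, 0.0026, -0.0026], "jaw": 0.07}, {"angular": [0, 0, 0], "xyz": [0, 0.0027, -0.0025], "jaw": 0.07}, {"angular": [0, 0, 0], "xyz": [0, 0.0028, -0.0025], "jaw": 0.07}, {"angular": [0, 0, 0], "xyz": [0, 0.0029, -0.0024], "jaw": 0.07}, {"angular": [0, 0, 0], "xyz": [0, 0.003, -0.0022], "jaw": 0.07}, {"angular": [0, 0, 0], "xyz": [0, 0.0031, -0.0021], "jaw": 0.07}, {"angular": [0, 0, 0], "xyz": [0, 0.0031, -0.002], "jaw": 0.07}, {"angular": [0, 0, 0], "xyz": [0, 0.0032, -0.0019], "jaw": 0.07}, {"angular": [0, 0, 0], "xyz": [0, 0.0033, -0.0018], "jaw": 0.07}, {"angular": [0, 0, 0], "xyz": [0, 0.0033, -0.0017], "jaw": 0.07}, {"angular": [0, 0, 0], "xyz": [0, 0.0034, -0.0016], "jaw": 0.07}, {"angular": [0, 0, 0], "xyz": [0, 0, 0], "jaw": 0.07}])

```text
t: 22.3
tool_pos: [0.6117, -0.007, 0.0969]
tcp_rot: [0.0, 0.713, 0.701, 0.0]
ft_force: [0.3, -0.1, -0.0]
finger_gap: 0.0697
gripper_force: 0.6
```

```bash
python3 - <<'E'
from pl import *
c=show(); cv2.imwrite('pics/d7.png',cv2.resize(c['pixels'][130:280,200:400,::-1],(800,600)))
E
```

```text
{'t': 22.3, 'tool_pos': [0.612, -0.007, 0.097], 'ft_force': [0.314, -0.11, -0.004]}
scene plate [[0.58, -0.001, 0.003]]
scene plate_toe [[0.561, -0.006, 0.122]]
scene plate_top []
scene pad [[0.576, -0.005, 0.001]]
side plate [[0.582, -0.002, 0.004]]
side plate_toe [[0.561, -0.005, 0.118]]
side plate_top []
side pad [[0.602, 0.007, 0.004]]
```

View pics/d7.png

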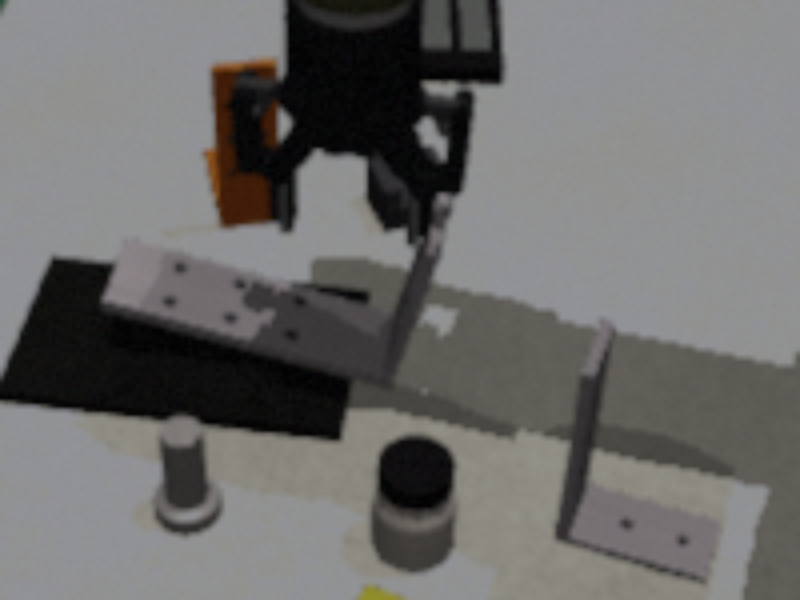

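The picture shows the plate at about 78°. The leg crosses the pad edge at (350,375) px and the heel is at (390,383) px, so the heel slid back and overhangs about 25 mm instead of 8. I'll ease it the rest of the way down first, then push it forward on the pad to restore the overhang.

apply_moves(targets=[{"angular": [0, 0, 0], "xyz": [0, 0.002, -0.001], "jaw": 0.07}, {"angular": [0, 0, 0], "xyz": [0, 0.002, -0.001], "jaw": 0.07}, {"angular": [0, 0, 0], "xyz": [0, 0.002, -0.001], "jaw": 0.07}, {"angular": [0, 0, 0], "xyz": [0, 0.002, -0.001], "jaw": 0.07}, {"angular": [0, 0, 0], "xyz": [0, 0.002, -0.001], "jaw": 0.07}, {"angular": [0, 0, 0], "xyz": [0, 0.002, 0], "jaw": 0.07}, {"angular": [0, 0, 0], "xyz": [0, 0, 0], "jaw": 0.07}])

```text
t: 23.68
tool_pos: [0.6236, -0.0072, 0.1019]
tcp_rot: [0.0, 0.713, 0.701, 0.0]
ft_force: [1.1, 0.8, 1.0]
finger_gap: 0.0702
gripper_force: 0.6
```

```bash
python3 pl.py
```

```text
{'t': 23.675, 'tool_pos': [0.624, -0.007, 0.102], 'ft_force': [1.1, 0.783, 1.041]}
scene plate [[0.578, -0.003, 0.007]]
scene plate_toe [[0.571, -0.003, 0.127]]
scene plate_top [[0.575, -0.004, 0.125]]
scene pad [[0.609, 0.008, -0.002]]
side plate [[0.579, -0.002, 0.004]]
side plate_toe []
side plate_top []
side pad [[0.603, 0.004, 0.004]]
```

apply_moves(targets=[{"angular": [0, 0, 0], "xyz": [0, 0.0015, 0], "jaw": 0.07}, {"angular": [0, 0, 0], "xyz": [0, 0.0015, 0], "jaw": 0.07}, {"angular": [0, 0, 0], "xyz": [0, 0.0015, 0], "jaw": 0.07}, {"angular": [0, 0, 0], "xyz": [0, 0.0015, 0], "jaw": 0.07}, {"angular": [0, 0, 0], "xyz": [0, 0.0015, 0], "jaw": 0.07}, {"angular": [0, 0, 0], "xyz": [0, 0.0015, 0], "jaw": 0.07}, {"angular": [0, 0, 0], "xyz": [0, 0.0015, 0], "jaw": 0.07}, {"angular": [0, 0, 0], "xyz": [0, 0.0015, 0], "jaw": 0.07}, {"angular": [0, 0, 0], "xyz": [0, 0.0015, 0], "jaw": 0.07}, {"angular": [0, 0, 0], "xyz": [0, 0, 0], "jaw": 0.07}])

```text
t: 25.42
tool_pos: [0.6368, -0.0074, 0.1016]
tcp_rot: [-0.0, 0.713, 0.701, -0.0]
ft_force: [0.1, -0.0, -0.0]
finger_gap: 0.0699
gripper_force: 0.0
```

```bash
cat > lay.py <<'E'
from pl import *
c=show()
for cam in('scene','side'):
    c=bot.read_camera(cam);P=pts(c)
    for r in bot.cut_out(cam,'plate'):
        q=P[r['region']&(c['depth']>0)]
        if abs(np.median(q[:,1]))<.05 and np.median(q[:,0])>.55:
            x=q[:,0];k=q[(abs(q[:,2]-.016)<.02)&(x>.62)&(x<.77)&(abs(q[:,1]+.005)<.02)]
            if len(k)>20: print(cam,'leg slope deg',np.degrees(np.arctan(np.polyfit(k[:,0],k[:,2],1)[0])),'z at',np.median(k[:,2]))
            print(cam,'x range',np.percentile(x,[.5,99.5]),'zmax',np.percentile(q[:,2],99.5))
            k=q[(q[:,2]>.05)];print('foot mean x',k[:,0].mean(), np.percentile(k[:,0],[2,98]))
cv2.imwrite('pics/lay_%d.png'%(bot.sense()['t']*10),cv2.resize(c['pixels'][130:280,180:380,::-1],(800,600)))
E
python3 lay.py
```

```text
{'t': 25.425, 'tool_pos': [0.637, -0.007, 0.102], 'ft_force': [0.099, -0.023, -0.047]}
scene plate [[0.579, -0.005, 0.007]]
scene plate_toe [[0.587, -0.004, 0.13]]
scene plate_top []
scene pad [[0.61, 0.007, -0.005]]
side plate [[0.58, -0.004, 0.011]]
side plate_toe [[0.588, -0.01, 0.127]]
side plate_top []
side pad [[0.603, 0.005, 0.0]]
scene leg slope deg -0.17513929614577425 z at 0.018429141370422765
scene x range [0.58381486 0.77011406] zmax 0.12842108750065762
foot mean x 0.5880655336289512 [0.58373973 0.59004892]
side leg slope deg -0.055426330525818045 z at 0.01966981109923795
side x range [0.57923972 0.76825655] zmax 0.13056887606339493
foot mean x 0.5828815327224429 [0.57923537 0.58801195]
```

The leg is flat (slope under 0.2°, top face at 18 mm, toe at 128 mm). The heel overhangs about 25 mm. I'll retreat, come round behind with the tool tilted, and push the foot low until about 8 mm overhangs.

apply_moves(targets=[{"angular": [0, 0, 0], "xyz": [0, 0.01, 0], "jaw": 0.07}, {"angular": [0, 0, 0], "xyz": [0, 0, -0.02], "jaw": 0.07}, {"angular": [0, 0, 0], "xyz": [0, 0, -0.03], "jaw": 0.07}, {"angular": [0, 0, 0], "xyz": [0, 0, -0.02], "jaw": 0.07}, {"angular": [0, 0, 0], "xyz": [0, -0.03, 0], "jaw": 0.03}, {"angular": [0, 0, 0], "xyz": [0, -0.04, 0], "jaw": 0.03}, {"angular": [0, 0, 0], "xyz": [0, -0.04, 0], "jaw": 0.03}, {"angular": [0, 0, 0], "xyz": [0, -0.037, 0], "jaw": 0.03}, {"angular": [0, 0, 0.1745], "xyz": [0, 0, 0], "jaw": 0.03}, {"angular": [0, 0, 0.1745], "xyz": [0, 0, 0], "jaw": 0.03}, {"angular": [0, 0, 0.1745], "xyz": [0, 0, 0], "jaw": 0.03}, {"angular": [0, 0, 0.1745], "xyz": [0, 0, 0], "jaw": 0.03}])

```text
t: 27.62
tool_pos: [0.5007, -0.0053, 0.1721]
tcp_rot: [0.0, 0.911, 0.413, 0.0]
ft_force: [0.2, 0.2, 0.1]
finger_gap: 0.0296
gripper_force: 0.0
```

apply_moves(targets=[{"angular": [0, 0, 0.1745], "xyz": [0, 0, 0], "jaw": 0.03}, {"angular": [0, 0, 0.1745], "xyz": [0, 0, 0], "jaw": 0.03}, {"angular": [0, 0, 0.1745], "xyz": [0, 0, 0], "jaw": 0.03}, {"angular": [0, 0, 0.1745], "xyz": [0, 0, 0], "jaw": 0.03}, {"angular": [0, 0, 0.1745], "xyz": [0, 0, 0], "jaw": 0.03}, {"angular": [0, 0.1745, 0], "xyz": [0, 0, 0], "jaw": 0.03}, {"angular": [0, 0.1745, 0], "xyz": [0, 0, 0], "jaw": 0.03}, {"angular": [0, 0.1745, 0], "xyz": [0, 0, 0], "jaw": 0.03}, {"angular": [0, 0, 0], "xyz": [0, 0, 0], "jaw": 0.03}])

```text
t: 28.75
tool_pos: [0.4988, -0.005, 0.1713]
tcp_rot: [0.002, 0.966, -0.008, 0.258]
ft_force: [-0.1, 0.2, 0.3]
finger_gap: 0.03
gripper_force: 0.0
```

```bash
python3 lay.py
```

```text
{'t': 28.75, 'tool_pos': [0.499, -0.005, 0.171], 'ft_force': [-0.132, 0.187, 0.263]}
scene plate [[0.577, -0.006, 0.008]]
scene plate_toe [[0.585, -0.002, 0.131]]
scene plate_top []
scene pad [[0.609, 0.007, 0.001]]
side plate [[0.582, -0.005, 0.007]]
side plate_toe [[0.579, -0.003, 0.008], [0.59, -0.008, 0.126]]
side plate_top []
side pad [[0.602, 0.008, 0.002]]
scene leg slope deg -0.05000382013923042 z at 0.018510012670434166
scene x range [0.55237886 0.77039453] zmax 0.13003397625746838
foot mean x 0.5874393609421074 [0.58134603 0.59000072]
side leg slope deg 0.005686140113960682 z at 0.01965171711299099
side x range [0.57931609 0.76851693] zmax 0.1297639471045397
foot mean x 0.5827879050845178 [0.57930778 0.58753522]
```

apply_moves(targets=[{"angular": [0, 0, 0], "xyz": [-0.014, 0, 0.0244], "jaw": 0.03}, {"angular": [0, 0, 0], "xyz": [-0.014, 0, 0.0244], "jaw": 0.03}, {"angular": [0, 0, 0], "xyz": [-0.014, 0, 0.0244], "jaw": 0.03}, {"angular": [0, 0, 0], "xyz": [-0.014, 0, 0.0244], "jaw": 0.03}, {"angular": [0, 0, 0], "xyz": [-0.014, 0, 0.0244], "jaw": 0.03}, {"angular": [0, 0, 0], "xyz": [0.0104, 0, 0.006], "jaw": 0.03}, {"angular": [0, 0, 0], "xyz": [0.0104, 0, 0.006], "jaw": 0.03}, {"angular": [0, 0, 0], "xyz": [0.0104, 0, 0.006], "jaw": 0.03}, {"angular": [0, 0, 0], "xyz": [0.0104, 0, 0.006], "jaw": 0.03}, {"angular": [0, 0, 0], "xyz": [0.0052, 0, 0.003], "jaw": 0.03}, {"angular": [0, 0, 0], "xyz": [0, 0, 0], "jaw": 0.03}])

```text
t: 30.82
tool_pos: [0.5551, -0.0052, 0.0377]
tcp_rot: [0.001, 0.966, -0.007, 0.26]
ft_force: [0.1, 0.3, 0.2]
finger_gap: 0.0302
gripper_force: 0.0
```

apply_moves(targets=[{"angular": [0, 0, 0], "xyz": [0.0026, 0, 0.0015], "jaw": 0.03}, {"angular": [0, 0, 0], "xyz": [0.0026, 0, 0.0015], "jaw": 0.03}, {"angular": [0, 0, 0], "xyz": [0.0026, 0, 0.0015], "jaw": 0.03}, {"angular": [0, 0, 0], "xyz": [0.0017, 0, 0.001], "jaw": 0.03}, {"angular": [0, 0, 0], "xyz": [0.0017, 0, 0.001], "jaw": 0.03}])

```text
t: 31.45
tool_pos: [0.5681, -0.0054, 0.0377]
tcp_rot: [0.001, 0.966, -0.007, 0.26]
ft_force: [-0.1, -0.1, 0.2]
finger_gap: 0.0299
gripper_force: 0.0
```

apply_moves(targets=[{"angular": [0, 0, 0], "xyz": [0.0017, 0, 0.001], "jaw": 0.03}, {"angular": [0, 0, 0], "xyz": [0.0017, 0, 0.001], "jaw": 0.03}])

```text
t: 31.7
tool_pos: [0.572, -0.0055, 0.0377]
tcp_rot: [0.001, 0.966, -0.007, 0.26]
ft_force: [-4.4, -1.3, 1.3]
finger_gap: 0.03
gripper_force: 2.1
```

```bash
python3 lay.py
```

```text
{'t': 31.7, 'tool_pos': [0.572, -0.005, 0.038], 'ft_force': [-4.409, -1.319, 1.322]}
scene plate [[0.578, -0.004, 0.008]]
scene plate_toe [[0.587, -0.004, 0.127]]
scene plate_top []
scene pad [[0.607, 0.005, -0.001]]
side plate [[0.578, -0.005, 0.009]]
side plate_toe [[0.585, -0.004, 0.129]]
side plate_top []
side pad [[0.602, 0.005, 0.002]]
scene leg slope deg 0.009572348774885444 z at 0.018584766487171663
scene x range [0.57055613 0.7703745 ] zmax 0.13009196642640783
foot mean x 0.5870476475032012 [0.57260597 0.5900924 ]
side leg slope deg -0.04398098786345459 z at 0.019791159167127412
side x range [0.57950758 0.76958494] zmax 0.13054720939167785
foot mean x 0.5829540406044723 [0.5794329  0.58798321]
```

Contact made. I'll push about 16 mm.

apply_moves(targets=[{"angular": [0, 0, 0], "xyz": [0.0017, 0, 0.001], "jaw": 0.03}, {"angular": [0, 0, 0], "xyz": [0.0017, 0, 0.001], "jaw": 0.03}])

```text
t: 32.65
tool_pos: [0.5756, -0.0054, 0.0376]
tcp_rot: [0.001, 0.966, -0.007, 0.259]
ft_force: [-5.7, -0.5, 3.5]
finger_gap: 0.0299
gripper_force: 2.8
```

apply_moves(targets=[{"angular": [0, 0, 0], "xyz": [0.0017, 0, 0.001], "jaw": 0.03}, {"angular": [0, 0, 0], "xyz": [0.0017, 0, 0.001], "jaw": 0.03}, {"angular": [0, 0, 0], "xyz": [0.0017, 0, 0.001], "jaw": 0.03}, {"angular": [0, 0, 0], "xyz": [0.0017, 0, 0.001], "jaw": 0.03}])

```text
t: 33.15
tool_pos: [0.5835, -0.0055, 0.0376]
tcp_rot: [0.001, 0.966, -0.007, 0.259]
ft_force: [-7.1, -0.3, 4.5]
finger_gap: 0.0298
gripper_force: 3.1
```

```bash
python3 lay.py
```

```text
{'t': 33.15, 'tool_pos': [0.583, -0.005, 0.038], 'ft_force': [-7.128, -0.278, 4.476]}
scene plate [[0.587, -0.006, 0.009]]
scene plate_toe [[0.596, -0.002, 0.131]]
scene plate_top []
scene pad [[0.606, 0.005, -0.002]]
side plate [[0.591, -0.004, 0.01], [0.602, 0.008, 0.003]]
side plate_toe [[0.601, -0.01, 0.128], [0.594, -0.002, 0.013]]
side plate_top []
side pad [[0.603, 0.007, 0.005]]
scene leg slope deg 0.11933379377922575 z at 0.018421720816648265
scene x range [0.59271095 0.78210495] zmax 0.13003303942085048
foot mean x 0.5992087434682614 [0.5933156  0.60172971]
side leg slope deg -0.015201259463131864 z at 0.019715982744804916
side x range [0.59106397 0.77914254] zmax 0.13028060302901323
foot mean x 0.5943840077735971 [0.59106214 0.59955078]
```

apply_moves(targets=[{"angular": [0, 0, 0], "xyz": [0.0017, 0, 0.001], "jaw": 0.03}, {"angular": [0, 0, 0], "xyz": [0.0017, 0, 0.001], "jaw": 0.03}, {"angular": [0, 0, 0], "xyz": [0.0017, 0, 0.001], "jaw": 0.03}, {"angular": [0, 0, 0], "xyz": [0, 0, 0], "jaw": 0.03}, {"angular": [0, 0, 0], "xyz": [-0.0087, 0, -0.005], "jaw": 0.03}, {"angular": [0, 0, 0], "xyz": [-0.026, 0, -0.015], "jaw": 0.03}, {"angular": [0, 0, 0], "xyz": [-0.026, 0, -0.015], "jaw": 0.03}, {"angular": [0, 0, 0], "xyz": [0, 0, -0.04], "jaw": 0.03}, {"angular": [0, 0, 0], "xyz": [0, 0, -0.05], "jaw": 0.03}, {"angular": [0, 0, 0], "xyz": [0, 0, 0], "jaw": 0.03}])

```text
t: 35.1
tool_pos: [0.4753, -0.0049, 0.1186]
tcp_rot: [0.002, 0.965, -0.007, 0.263]
ft_force: [0.2, 0.1, -1.1]
finger_gap: 0.03
gripper_force: 0.0
```

```bash
python3 lay.py; ls pics
```

```text
{'t': 35.1, 'tool_pos': [0.475, -0.005, 0.119], 'ft_force': [0.157, 0.053, -1.137]}
scene plate [[0.597, -0.004, 0.009]]
scene plate_toe [[0.603, -0.003, 0.131]]
scene plate_top []
scene pad [[0.607, 0.005, -0.001]]
side plate [[0.597, -0.002, 0.011]]
side plate_toe [[0.606, -0.006, 0.127]]
side plate_top []
side pad [[0.605, 0.006, 0.0]]
scene leg slope deg 0.023338614083855815 z at 0.018444871963500864
scene x range [0.57380355 0.78805848] zmax 0.1300563216220577
foot mean x 0.6052971027410888 [0.59954627 0.60766442]
side leg slope deg -0.0607844498224726 z at 0.01963912202592203
side x range [0.59748702 0.78534325] zmax 0.13027820899623727
foot mean x 0.6003509161102368 [0.59748411 0.6045855 ]
both.png
crop.png
d1.png
d2.png
d3.png
d4.png
d5.png
d6.png
d7.png
lay_261.png
lay_294.png
lay_324.png
lay_338.png
lay_358.png
s1.png
s2.png
```

View pics/lay_358.png

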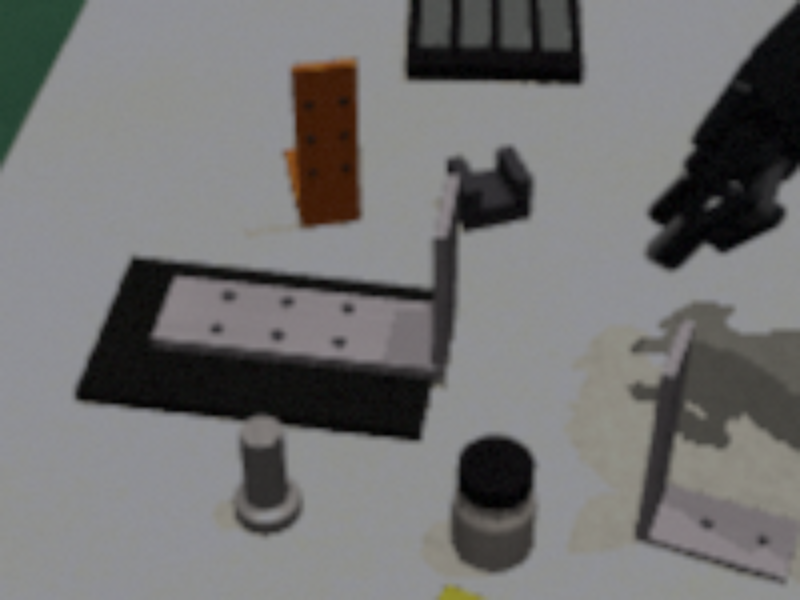

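The picture shows the leg flat on the pad (150-440, 280-375 px) and the foot upright at (445,270) px. The heel overhangs about 8 mm, the gripper is clear at (690,210) px and the bystanders look untouched.

```bash
python3 -c "
from plant import bot
print(bot.close_job())"
```

```text
the job is handed in; nothing more can be done
None
```

The plate now lies with its tall leg flat on the pad and its foot up, with about 8 mm of heel overhang. Its heel slid back about 17 mm while it was being tipped, so I pushed it forward again once it was flat. The other things look untouched, and the job was handed in at about 35 s with the gripper clear.

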